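Pack the chilled carton and hold its foil lid at 60 degrees for the packing photo

TASK

Stand the tall jar and the square tin upright, fully down, in the two empty front cells of the insulated carton, one in each (either way round), and let go of them. Then bring the open lid forward, never letting it fall shut, until it stands 60 degrees open, give or take 5, so that its foil lining throws the lamp's light down on the contents for the photo, and finish while still holding it there: the lid has no stay, so do not let go. Leave everything else on the bench and in the carton where it is.

Things in the scene. Friction and masses are not known exactly. Their poses are not given: they have to be found in the camera images.
- jar_center (a point): Tall jar to pack: straight-sided amber glass with a steel screw cap of the same width and a blank paper label, 58 mm diameter, 90 mm tall, 0.2 to 0.4 kg, standing on the bench. The point is on its axis, half-way up (45 mm above its foot); z is up along the axis. It is the only tall jar.
- tin_center (a point): Square tin to pack: upright bare-metal caddy, 56 x 56 mm and 90 mm tall, blank paper label on two faces, 0.15 to 0.3 kg, standing on the bench. The point is its centre (45 mm above its foot); x and y are normal to its side faces, z is up.
- carton: White insulated carton, fixed: 176 (x) x 316 (y) x 118 mm high, walls and floor 18 mm. Origin: centre of its underside; x to the hinge side (away from the robot), y along the hinge. Card dividers 48 mm high, 4 mm thick make cells 68 x 68 mm in a front row (x -36 mm) and a back row (x +36), at y -72, 0, +72. The two front corner cells are empty; all else in it is at most 50 mm tall.
- cell_left (a point): Empty front cell at the carton's +y end: centre of its floor (18 mm above the bench). 68 x 68 mm, axes as the carton's. The narrow end slot beyond it (30 mm wide, with a 50 mm tall cold pack) separates it from the end wall.
- cell_right (a point): Empty front cell at the carton's -y end: centre of its floor; as the other.
- lid (a joint): Opening angle of the carton's lid, rad: 0 shut flat on the rim, 1.047 is 60 degrees open, 1.571 upright, stop at 1.75. It starts about upright, at 1.42 to 1.60. No stay: light hinge friction keeps it where it is left only near upright; below about 1.3 rad (75 degrees) it falls shut, pushed back past 1.6 it drops to the stop. It weighs 0.45 kg.
- lid_edge (a point): Middle of the lid's free edge, half-way through its thickness. The lid is a flat stiff white panel without handle, 316 mm along the hinge, 176 mm from hinge to free edge, 20 mm thick, silver foil on its inner face. Axes turn with the lid: x from the free edge to the hinge, y along the hinge, z normal to the panel, out of its white outer face.
- lid_hinge (a point): Hinge line of the lid, at its middle: top outer edge of the carton's far wall, 118 mm above the bench; the lid's inner (foil) face passes through it. Axes as the lid's. The free-edge point lies at -176 mm along x and +10 mm along z from here.
- spare_jar: Bystander: low amber jar with steel cap, 60 mm diameter, 46 mm tall, on the bench. Origin under its centre.
- round_tin: Bystander: low round metal tin, 76 mm diameter, 38 mm tall, on the bench. Origin under its centre.
- mug: Bystander: white mug, 80 mm diameter, 92 mm high, handle on its own +y side. Origin under its centre.
- jar_a: Already packed: low jar, 60 mm diameter, 46 mm tall, in the middle cell of the front row of the carton. Origin under its centre.
- jar_b: Already packed: low jar, 60 mm diameter, 46 mm tall, in the middle cell of the back row of the carton. Origin under its centre.
- jar_c: Already packed: low jar, 60 mm diameter, 46 mm tall, in the +y cell of the back row of the carton. Origin under its centre.
- jar_d: Already packed: low jar, 60 mm diameter, 46 mm tall, in the -y cell of the back row of the carton. Origin under its centre.
- pack_left: Already packed: hard blue cold pack, 130 x 25 x 50 mm high, in the slot at the carton's +y end. Origin under its centre.
- pack_right: Already packed: hard blue cold pack, 130 x 25 x 50 mm high, in the slot at the carton's -y end. Origin under its centre.
Mind the look-alikes: they are no part of the job. What is shaped like the part that bears jar_center but pink is not meant. What is shaped like the jar_b but green is not meant.

How it is judged:
By the outcome, as a careful person would: the job done as asked, in the order asked, and still so for the second after the job is handed in, while the arm keeps its last pose, push and grip.
It also fails if it takes over 69 s, if anything falls off the work surface, if the arm or the gripper's body presses on something with over 40 N, if the wrist force passes 120 N, or if a joint passes its speed limit or range.

ROBOT

A 7-joint arm with a two-finger parallel gripper is mounted at the origin on the work surface. World frame = base frame: x ahead of the robot, y to its left, z up, the work surface at z = 0. Lengths are in m, angles in rad, forces in N, time in s.
With the tool pointing down it reaches from about 0.35 to 0.9 m from the base axis. Payload 8.1 kg.
Tool frame: the origin (TCP) lies at the very end of the fingers, on their centre line; the grasp point (between the pads) lies 19 mm behind it; z points along the fingers, x is the direction in which the jaws open and shut, and the axes are right-handed (so a half turn about z gives the same grasp; the last joint's range is limited). The gripper opens to 92 mm and grips with 3 to 60 N. Pads are 19 mm wide; open, the fingers measure 130 mm over their backs; the gripper's body (75 mm by 190 mm) begins 47 mm behind the grasp point.
Start: joints at [-0.103, 0.434, 0.025, 1.573, -0.012, 1.134, -0.075], TCP at [0.625, -0, 0.227] pointing down, gripper open.
Joint ranges: [-2.62, 2.62], [-0.44, 2.09], [-1.27, 1.32], [0.08, 2.57], [-1.32, 4.46], [0.12, 2], [-2.74, 2.74]. Speed limits (rad/s): [2.22, 2.22, 3.01, 3.01, 3.14, 3.14, 3.14].

INTERFACE

Orientations are given as a rotation vector (axis times angle).
In Python, from cell import status, viewer, arm gives the robot as it stands.
- The arm moves only by the tool jog_arm, never from a script. Its argument "commands" is text: rows parted by semicolons, each of 7 numbers parted by spaces: the closure, from -1 (fully open) to 1 (shut), then the shift along the world's x, y, z normalised to -1 to 1, where 1 is 0.3 m, then the turn, a rotation vector about the world's x, y, z normalised to -1 to 1, where 1 is 2 pi rad. In form: jaw dx dy dz wx wy wz; .... A call has exactly 5 rows; each row shifts and turns the commanded pose from where the row before left it; what a row does not reach is not made up. A row lasts 1/10 s, in which the tool goes at most 50 mm and 8.59 degrees, less where a joint would pass 70% of its speed; a pose out of reach is approached as far as the arm can. A call with a number of a shift or a turn outside -1 to 1 is refused whole. A call with a gripper value outside its range is refused whole. The fingers move at their own pace and stop on an object; "force" is the grip in N (left out, the last holds). Time passes only in rows, so rows that do not move let the fingers close, or fill a call up. It gives the time, the measured TCP pose, the force and the opening at its end, in the units of the state.
- status.observe(): the state, without advancing time (a new reading comes with each control period).
- viewer.get_image(name): name is "scene" or "side" or "wrist"; returns a dict with "pixels" (384x512x3 uint8, red, green, blue), "z_map" (384x512 float32, m along the optical axis (not along the pixel's ray), 0 where there is no reading), "camera_matrix" (3x3 intrinsics, pixels), "R" (3x3) and "t" (3): a world point X has camera coordinates R X + t. Camera axes: x right, y down, z forward; pixel columns grow to the right and rows downward; lengths in m; the calibration is good to about 2 mm. A picture is of the moment at which its call begins.
- arm.sign_off(): hands the job in, once; it reports no verdict.
The state is a dict: "clock": time; "joints": joint angles; "dq": joint speeds; "joint_efforts": joint torques, N m; "position": TCP position; "ee_rot": TCP orientation; "force": force on the tool from outside, world axes, zero at the start; "ft_torque": the same for the moment, N m; "width": opening from 0.0 (shut) to 1.0 (fully open).
Only numpy, scipy, OpenCV 4.12 (cv2) and the standard library are available. Lean on these libraries where they do the work, as an engineer would, in place of code of your own. Each camera call takes 0.05 s, during which the arm holds its last target. There are 200 camera calls.

## Working session

There is one attempt and no reset: what is moved stays moved. The work goes in short steps, Python scripts to look and compute and a tool call to move; the robot and the scene stay as the last step left them, time stands still between calls to the robot, and variables do not carry over. Pictures are saved under pics/ and viewed, about 8 in all and at most 12, crops included, and the job is handed in when it is done.

Besides the shell and the picture viewer there is one more tool, called by a JSON object that holds its "name" and its "arguments". jog_arm: Moves the arm, as the interface text tells. Scaled input: -1 to 1 covers 0.3 m each way for a shift and 2 pi rad each way for a turn. Its arguments: {"type":"object","properties":{"commands":{"type":"string"},"force":{"type":"number"}},"required":["commands"]}

```bash
mkdir -p pics; ls; cat > h.py <<'E'
import numpy as np,cv2
from cell import status,viewer,arm
def grab(n,save=None):
    d=viewer.get_image(n)
    if save: cv2.imwrite('pics/'+save,d['pixels'][:,:,::-1])
    np.savez('/tmp/'+n+'.npz',**d)
    return d
def load(n): return dict(np.load('/tmp/'+n+'.npz'))
def cloud(d):
    K=d['camera_matrix'];z=d['z_map'];v,u=np.mgrid[:384,:512]
    c=np.stack([(u-K[0,2])/K[0,0]*z,(v-K[1,2])/K[1,1]*z,z],-1)
    return (c-d['t'])@d['R']
E
python3 - <<'E'
from h import *
a=grab('scene');b=grab('side')
cv2.imwrite('pics/a.png',np.hstack([a['pixels'],b['pixels']])[:,:,::-1][:, :])
im=cv2.imread('pics/a.png'); cv2.imwrite('pics/a.png',np.vstack([cv2.resize(im[:,:512],(790,592))]))
cv2.imwrite('pics/b.png',cv2.resize(im[:,512:],(790,592)))
print(status.observe())
for d in(a,b): print(-d['R'].T@d['t'],d['R'][2])
E
```

```text
pics
{'clock': 0.1, 'joints': array([-0.10263372,  0.4351916 ,  0.02499451,  1.57396695, -0.01157579,
        1.13398023, -0.07508081]), 'dq': array([-0.00017471, -0.00321337,  0.00070311, -0.00398046, -0.00028317,
       -0.00070328, -0.00082407]), 'joint_efforts': array([ 2.76666542e-03, -6.69124532e+01,  9.87763703e-01, -3.15145969e+01,
       -6.05509384e-02,  3.73947364e-02,  1.19628339e-04]), 'position': array([ 6.24568067e-01, -5.01878521e-05,  2.26015043e-01]), 'ee_rot': array([ 3.14143256e+00, -3.89588059e-05, -2.18750494e-03]), 'force': array([-0.91902406,  0.02546047,  0.30286007]), 'ft_torque': array([-0.03852659,  0.03866435,  0.03875514]), 'width': 1.0017290536254237}
[0.71321262 0.4524665  1.38708557] [-0.10345806 -0.303508   -0.94719551]
[ 0.24527278 -0.41298619  1.44898614] [ 0.21127824  0.33500758 -0.91822189]
```

View pics/a.png

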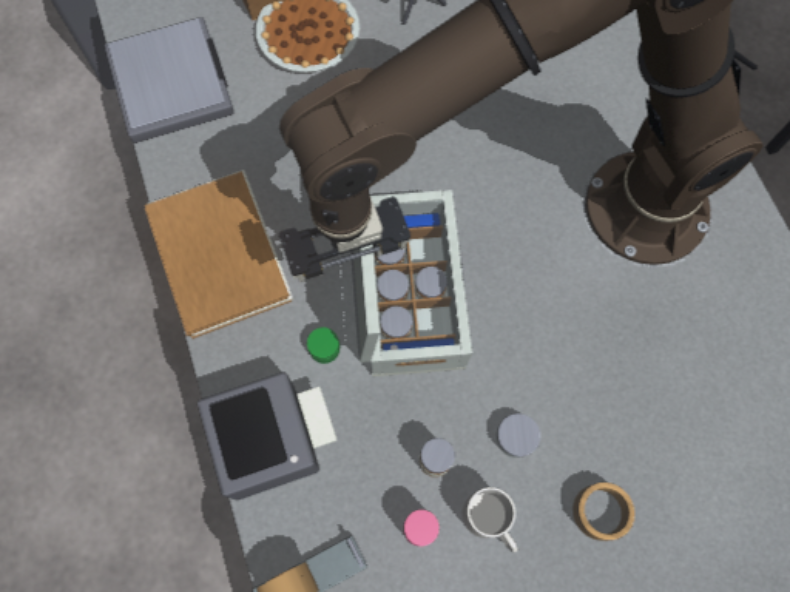

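View pics/b.png

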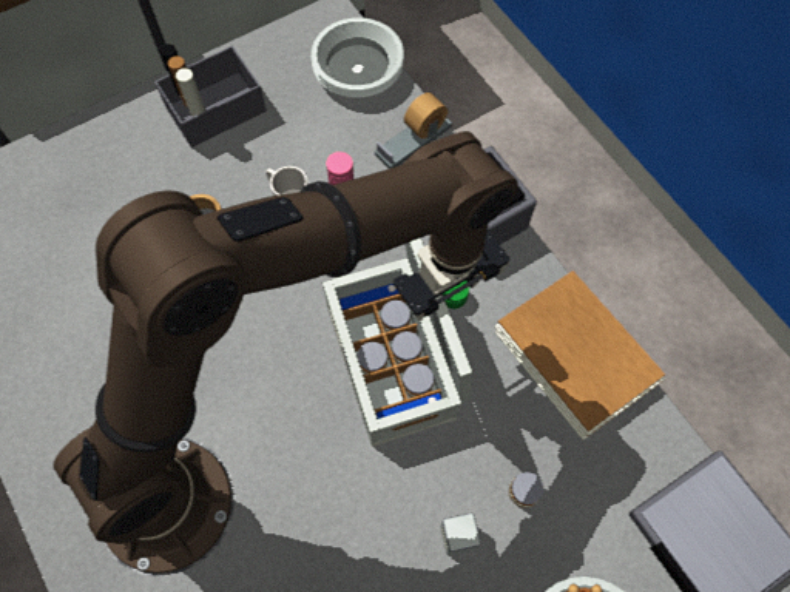

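Scene view: candidates for the tall jar are the grey cap at (437,456), the pink jar at (421,527) and the green one at (323,345). In the side view there is another capped jar at (525,490) and a bright square top at (460,530). Their heights will settle which is which.

```bash
python3 - <<'E'
from h import *
from scipy import ndimage
s=512/790
for n,pts in(('scene',[(437,456),(519,435),(421,527),(323,345),(490,510)]),('side',[(525,485),(520,490),(460,525),(340,165)])):
    d=load(n);P=cloud(d)
    for u,v in pts:
        p=P[int(v*s)-1:int(v*s)+2,int(u*s)-1:int(u*s)+2].reshape(-1,3);print(n,u,v,np.median(p,0).round(3))
    # carton/lid stats: rim at z 0.118
    M=(abs(P[...,2]-.118)<.006)&(d['pixels'].min(-1)>120)&(P[...,0]>.35)&(P[...,0]<.85)&(abs(P[...,1])<.3)
    L,k=ndimage.label(M)
    for i in range(1,k+1):
        q=P[L==i]
        if len(q)>60: print('rim',len(q),q.min(0).round(3),q.max(0).round(3),cv2.minAreaRect(q[:,:2].astype(np.float32)))
    z=P[...,2]
    for zz in (.046,.09):
        M=(abs(z-zz)<.007)&(P[...,0]>.3)&(P[...,0]<.95)
        L,k=ndimage.label(M)
        for i in range(1,k+1):
            q=P[L==i]
            if len(q)>60: print('z',zz,len(q),q.mean(0).round(3),cv2.minAreaRect(q[:,:2].astype(np.float32)),d['pixels'][L==i].mean(0).astype(int))
d=load('side');c=d['pixels'][270:384,250:400];cv2.imwrite('pics/c.png',cv2.resize(c,(750,570))[:,:,::-1])
E
```

```text
scene 437 456 [0.582 0.335 0.089]
scene 519 435 [0.426 0.342 0.038]
scene 421 527 [0.648 0.434 0.091]
scene 323 345 [0.707 0.074 0.046]
scene 490 510 [0.519 0.445 0.005]
rim 1337 [ 0.391 -0.15   0.112] [0.638 0.193 0.124] ((0.5135276317596436, 0.018366709351539612), (0.3197645843029022, 0.17496998608112335), 75.4175796508789)
z 0.046 3318 [ 0.841 -0.595  0.043] ((0.8385775685310364, -0.5973111391067505), (0.22636689245700836, 0.2181922197341919), 89.84093475341797) [142 146 158]
z 0.046 5898 [ 0.845 -0.169  0.047] ((0.8450489640235901, -0.17584483325481415), (0.20551134645938873, 0.28863558173179626), 3.089529275894165) [153 117  79]
z 0.046 324 [0.707 0.07  0.046] ((0.7070339918136597, 0.06942418217658997), (0.05829543247818947, 0.05472181737422943), 71.1244125366211) [ 53 136  71]
z 0.046 368 [0.345 0.512 0.047] ((0.3425354063510895, 0.5120183825492859), (0.09528569132089615, 0.0839657112956047), 89.26659393310547) [155 127  92]
z 0.09 379 [0.582 0.334 0.09 ] ((0.5818925499916077, 0.33433693647384644), (0.0561179481446743, 0.05473815277218819), 24.756277084350586) [144 148 160]
z 0
[... 2624 characters left out ...]
, 0.4361001253128052), (0.0449320524930954, 0.0870312750339508), 63.22584915161133) [119  91  56]
z 0.09 205 [0.644 0.433 0.09 ] ((0.6438989043235779, 0.4340262711048126), (0.05512251332402229, 0.05605432763695717), 40.16236114501953) [234 131 168]
z 0.09 78 [0.534 0.469 0.09 ] ((0.530337929725647, 0.46120649576187134), (0.05743297562003136, 0.0796918049454689), 77.01344299316406) [182 179 172]
z 0.09 86 [0.547 0.153 0.09 ] ((0.5452341437339783, 0.15273767709732056), (0.006998610217124224, 0.13263598084449768), 74.84149169921875) [78 81 77]
z 0.09 438 [ 0.434 -0.346  0.09 ] ((0.4350575804710388, -0.3457723557949066), (0.05637989565730095, 0.05671386048197746), 69.4715347290039) [178 184 179]
```

View pics/c.png

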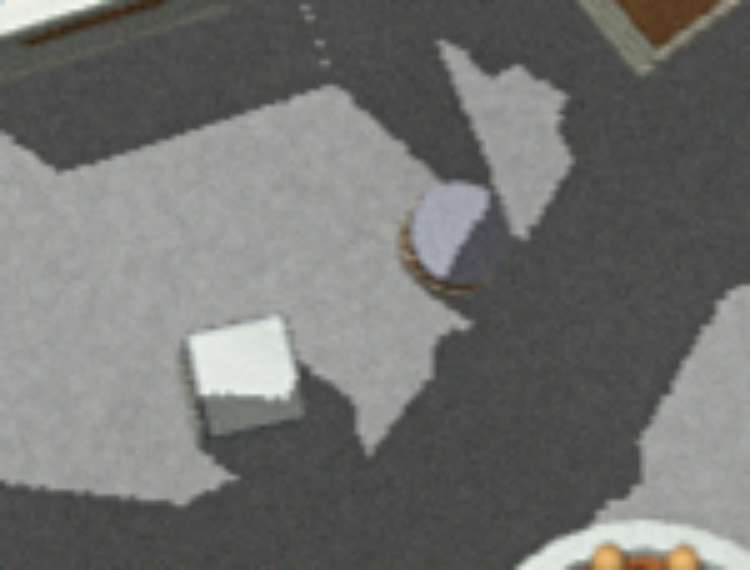

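Chosen: the tall jar is the grey cap at scene (437,456), top at z 0.09, world (0.582, 0.334). The pink jar next to it and the low spare jar at (0.59, -0.344) are rejected. The tin is at (0.435, -0.346). The carton is at about (0.513, 0.018), yaw -14.2°. The fingers straddle the lid now, so I lift straight up first, then go above the jar.

{"name": "jog_arm", "arguments": {"commands": "-1 0 0 0.1 0 0 0;-1 0 0 0.1 0 0 0;-1 0 0 0.1 0 0 0;-1 0 0 0.1 0 0 0;-1 0 0 0.1 0 0 0", "force": 25}}

```text
clock: 0.6
position: [0.6247, -0.0, 0.3776]
ee_rot: [3.142, -0.0, -0.001]
force: [1.0, 0.1, -0.0]
width: 1.006
```

{"name": "jog_arm", "arguments": {"commands": "-1 -0.0143 0.1113 0 0 0 0.02106;-1 -0.0143 0.1113 0 0 0 0.02106;-1 -0.0143 0.1113 0 0 0 0.02106;-1 -0.0143 0.1113 0 0 0 0.02106;-1 -0.0143 0.1113 0 0 0 0.02106"}}

```text
clock: 1.1
position: [0.6031, 0.1681, 0.3763]
ee_rot: [2.969, 1.028, -0.001]
force: [-0.0, 0.9, -0.6]
width: 0.996
```

{"name": "jog_arm", "arguments": {"commands": "-1 -0.0143 0.1113 -0.05 0 0 0.02106;-1 -0.0143 0.1113 -0.1 0 0 0.02106;-1 -0.0143 0.1113 -0.1 0 0 0.02106;-1 -0.0143 0.1113 -0.1 0 0 0.02106;-1 -0.0143 0.1113 -0.1 0 0 0.02106"}}

```text
clock: 1.6
position: [0.5816, 0.3349, 0.2403]
ee_rot: [-2.474, -1.937, 0.001]
force: [1.3, -0.1, -0.2]
width: 0.997
```

```bash
cat >> h.py <<'E'
from scipy.spatial.transform import Rotation as Ro
def pose():
    s=status.observe();R=Ro.from_rotvec(s['ee_rot']).as_matrix()
    print('t',s['clock'],'p',s['position'].round(4),'yaw',np.degrees(np.arctan2(R[1,0],R[0,0])).round(2),'tilt',R[:,2].round(3),'w',round(s['width'],3),'F',s['force'].round(1),'j',s['joints'].round(2))
    return s,R
def rect(P,M): return cv2.minAreaRect(P[M][:,:2].astype(np.float32))
def box(P,x0,x1,y0,y1,z0,z1): return (P[...,0]>x0)&(P[...,0]<x1)&(P[...,1]>y0)&(P[...,1]<y1)&(P[...,2]>z0)&(P[...,2]<z1)
E
python3 - <<'E'
from h import *
pose()
for n in('scene','side'):
    d=grab(n);P=cloud(d)
    M=box(P,.35,.68,-.2,.23,.113,.123)&(d['pixels'].min(-1)>60)
    print(n,'rim',M.sum(),rect(P,M))
    M=box(P,.39,.48,-.4,-.3,.085,.095);print('tin',M.sum(),M.any() and rect(P,M))
    M=box(P,.54,.62,.29,.38,.085,.095);print('jar',M.sum(),M.any() and rect(P,M))
    Y=np.radians(-14.2);q=(P-[.513,.018,.118])@np.array([[np.cos(Y),-np.sin(Y),0],[np.sin(Y),np.cos(Y),0],[0,0,1]])
    M=box(q,.05,.15,-.15,.15,.02,.2);r=q[M]
    for z in(.03,.06,.09,.12,.15,.17):
        rr=r[abs(r[:,2]-z)<.01]
        if len(rr)>5: print(' lid z',z,len(rr),np.percentile(rr[:,0],[2,50,98]).round(3))
d=grab('wrist');P=cloud(d);M=box(P,.53,.63,.28,.39,.083,.097);print('wrist jar',M.sum(),M.any() and (rect(P,M),P[M].mean(0)))
cv2.imwrite('pics/d.png',d['pixels'][:,:,::-1])
E
```

```text
t 1.6 p [0.5816 0.3349 0.2403] yaw 76.12 tilt [-0. -0. -1.] w 0.997 F [ 1.3 -0.1 -0.2] j [-0.41  0.53 -0.31  1.41  0.16  1.23  0.6 ]
scene rim 1098 ((0.5242553353309631, 0.01569107174873352), (0.31829071044921875, 0.19763495028018951), 75.90723419189453)
tin 253 ((0.43883323669433594, -0.34369584918022156), (0.05796056240797043, 0.05254489183425903), 71.34163665771484)
jar 127 ((0.5895597338676453, 0.341795951128006), (0.034346818923950195, 0.055667947977781296), 43.937557220458984)
 lid z 0.03 84 [0.106 0.107 0.109]
 lid z 0.06 73 [0.103 0.104 0.105]
 lid z 0.09 72 [0.1   0.101 0.102]
 lid z 0.12 85 [0.097 0.098 0.099]
 lid z 0.15 88 [0.094 0.095 0.096]
 lid z 0.17 976 [0.073 0.083 0.094]
side rim 1721 ((0.517410159111023, 0.016725942492485046), (0.3190692365169525, 0.1880752444267273), 76.28365325927734)
tin 406 ((0.4350352883338928, -0.34606730937957764), (0.056332748383283615, 0.05686812475323677), 68.83422088623047)
jar 203 ((0.5782567858695984, 0.33263662457466125), (0.057342588901519775, 0.05649889260530472), 83.56295776367188)
 lid z 0.03 53 [0.083 0.084 0.085]
 lid z 0.06 58 [0.08  0.081 0.082]
 lid z 0.09 67 [0.077 0.078 0.079]
 lid z 0.12 67 [0.074 0.075 0.076]
 lid z 0.15 71 [0.071 0.072 0.073]
 lid z 0.17 829 [0.07  0.079 0.09 ]
wrist jar 2080 (((0.578943133354187, 0.3330772817134857), (0.05682947859168053, 0.056778937578201294), 86.81536865234375), array([0.57831759, 0.33328104, 0.08989192]))
```

View pics/d.png

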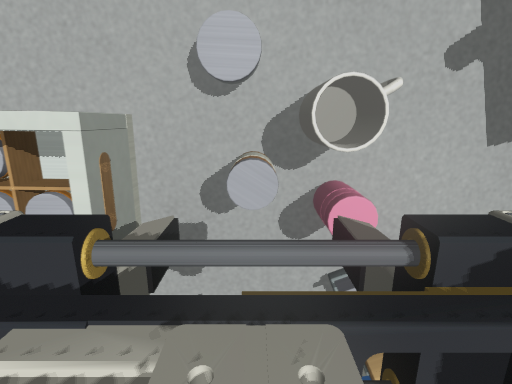

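The wrist view shows the jar cap centred at (252,185), with the pink jar at (350,215) and the mug at (348,112), both clear of the fingers. I go down, grip and lift.

{"name": "jog_arm", "arguments": {"commands": "-1 -0.0063 -0.005 -0.12 0 0 0;-1 0 0 -0.12 0 0 0;-1 0 0 -0.12 0 0 0;-1 0 0 -0.12 0 0 0;-1 0 0 -0.08 0 0 0"}}

```text
clock: 2.25
position: [0.5805, 0.3302, 0.0719]
ee_rot: [2.481, 1.926, -0.003]
force: [0.2, 0.0, 0.2]
width: 0.999
```

{"name": "jog_arm", "arguments": {"commands": "-1 0 0 -0.05 0 0 0;1 0 0 0 0 0 0;1 0 0 0 0 0 0;1 0 0 0 0 0 0;1 0 0 0 0 0 0"}}

```text
clock: 2.75
position: [0.581, 0.3329, 0.0604]
ee_rot: [2.479, 1.93, 0.004]
force: [-0.9, 0.3, -0.5]
width: 0.7
```

{"name": "jog_arm", "arguments": {"commands": "1 0 0 0 0 0 0;1 0 0 0 0 0 0;1 0 0 0.03 0 0 0;1 0 0 0.08 0 0 0;1 0 0 0.1 0 0 0"}}

```text
clock: 3.25
position: [0.5789, 0.3313, 0.1209]
ee_rot: [-2.478, -1.93, 0.007]
force: [0.6, 0.8, -3.6]
width: 0.627
```

```bash
python3 - <<'E'
from h import *
pose()
d=load('side');P=cloud(d)
# carton pose from rim only: use outer carton rim excluding lid (q.x<.07)
for n in('scene','side'):
    d=load(n);P=cloud(d)
    Y=np.radians(-14.);A=np.array([[np.cos(Y),-np.sin(Y)],[np.sin(Y),np.cos(Y)]])
    q=P.copy();q[...,:2]=(P[...,:2]-[.513,.018])@A
    M=box(q,-.1,.06,-.17,.17,.113,.123)&(d['pixels'].min(-1)>60)
    r=q[M];f=r[(r[:,0]<-.068)&(abs(r[:,1])<.14)]
    print(n,'front rim x',np.percentile(f[:,0],[2,98]).round(4),'slope deg',np.degrees(np.polyfit(f[:,1],f[:,0],1)[0]).round(2))
    e=r[(abs(r[:,1])>.138)&(abs(r[:,0])<.05)]
    print(' ends y',np.percentile(e[e[:,1]>0][:,1],[2,98]).round(4),np.percentile(e[e[:,1]<0][:,1],[2,98]).round(4))
E
```

```text
t 3.25 p [0.5789 0.3313 0.1209] yaw 75.82 tilt [-0.004 -0.002 -1.   ] w 0.627 F [ 0.6  0.8 -3.6] j [-0.41  0.62 -0.29  1.56  0.2   1.    0.56]
scene front rim x [-0.0859 -0.0685] slope deg 0.37
 ends y [0.1406 0.1588] [-0.158  -0.1385]
side front rim x [-0.0886 -0.0704] slope deg 0.17
 ends y [0.1384 0.1587] [-0.1581 -0.1398]
```

{"name": "jog_arm", "arguments": {"commands": "1 0 0 0.13 0 0 0;1 -0.0344 -0.0978 0.13 0 0 0;1 -0.0344 -0.0978 0.12 0 0 0;1 -0.0344 -0.0978 0 0 0 0;1 -0.0344 -0.0978 0 0 0 0"}}

```text
clock: 3.75
position: [0.5385, 0.214, 0.2371]
ee_rot: [2.478, 1.93, 0.002]
force: [0.4, -0.1, -4.3]
width: 0.629
```

{"name": "jog_arm", "arguments": {"commands": "1 -0.0344 -0.0978 0 0 0 0;1 -0.0344 -0.0978 0 0 0 0;1 -0.0344 -0.0978 0 0 0 0;1 -0.0344 -0.0978 0 0 0 0;1 0 0 0 0 0 0"}}

```text
clock: 4.25
position: [0.496, 0.0926, 0.2356]
ee_rot: [2.483, 1.923, -0.006]
force: [1.3, 1.2, -2.8]
width: 0.627
```

```bash
python3 - <<'E'
from h import *
s,R=pose();print('to go',(np.array([.4965,.0967])-s['position'][:2])/.3)
d=grab('wrist');P=cloud(d)
im=d['pixels']
cv2.imwrite('pics/e.png',im[:,:,::-1])
E
```

```text
t 4.25 p [0.496  0.0926 0.2356] yaw 75.5 tilt [-0.002 -0.003 -1.   ] w 0.627 F [ 1.3  1.2 -2.8] j [-0.05  0.25 -0.3   1.83  0.09  1.08  0.94]
to go [0.00181449 0.01382662]
```

View pics/e.png

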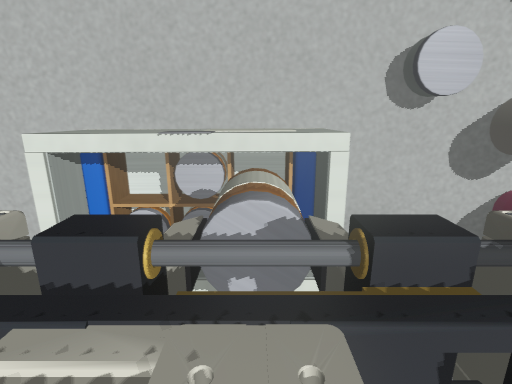

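The wrist view shows the jar over the left cell. The dividers are at columns 230 and 291, so the cell centre is at 260 against the jaw centre at 256. That is about 4 mm toward +y, which agrees with the pose reading. I correct and go down.

{"name": "jog_arm", "arguments": {"commands": "1 0.001 0.014 0 0 0 0.0005;1 0 0 -0.1 0 0 0;1 0 0 -0.1 0 0 0;1 0 0 -0.07 0 0 0;1 0 0 0 0 0 0"}}

```text
clock: 4.8
position: [0.496, 0.103, 0.1522]
ee_rot: [-2.471, -1.935, 0.007]
force: [-0.2, -0.5, -3.1]
width: 0.627
```

```bash
python3 - <<'E'
from h import *
for i in range(3):
    s,R=pose();print('to go',((np.array([.4965,.0967,.0785])-s['position'])/.3).round(4)); d=grab('wrist')
E
```

```text
t 4.8 p [0.496  0.103  0.1522] yaw 76.13 tilt [-0.005 -0.001 -1.   ] w 0.627 F [-0.2 -0.5 -3.1] j [-0.08  0.35 -0.29  1.93  0.13  0.89  0.89]
to go [ 0.0015 -0.0209 -0.2455]
t 4.85 p [0.4972 0.1031 0.1539] yaw 76.12 tilt [-0.003  0.    -1.   ] w 0.628 F [ 0.1 -0.4 -2.9] j [-0.08  0.35 -0.29  1.93  0.13  0.89  0.89]
to go [-0.0022 -0.0215 -0.2513]
t 4.9 p [0.4981 0.1032 0.1551] yaw 76.09 tilt [-0.     0.001 -1.   ] w 0.627 F [ 0.9  0.1 -2.4] j [-0.08  0.35 -0.29  1.92  0.13  0.89  0.89]
to go [-0.0054 -0.0215 -0.2553]
```

{"name": "jog_arm", "arguments": {"commands": "1 -0.003 -0.01 0 0 0 0;1 -0.002 -0.011 0 0 0 0;1 0 0 0 0 0 0;1 0 0 0 0 0 0;1 0 0 0 0 0 0"}}

```text
clock: 5.45
position: [0.4966, 0.0956, 0.155]
ee_rot: [2.476, 1.934, 0.001]
force: [0.0, -0.2, -3.3]
width: 0.627
```

```bash
python3 - <<'E'
from h import *
for i in range(2):
    s,R=pose();print('to go',((np.array([.4965,.0967,.0785])-s['position'])/.3).round(4)); d=grab('wrist')
cv2.imwrite('pics/f.png',d['pixels'][:,:,::-1])
E
```

```text
t 5.45 p [0.4966 0.0956 0.155 ] yaw 75.98 tilt [ 0.  0. -1.] w 0.627 F [ 0.  -0.2 -3.3] j [-0.07  0.34 -0.29  1.93  0.12  0.89  0.9 ]
to go [-0.0003  0.0037 -0.2549]
t 5.5 p [0.4965 0.0956 0.1549] yaw 75.99 tilt [ 0.  0. -1.] w 0.628 F [ 0.7  0.4 -3.4] j [-0.07  0.34 -0.29  1.93  0.12  0.89  0.9 ]
to go [-1.000e-04  3.700e-03 -2.546e-01]
```

View pics/f.png

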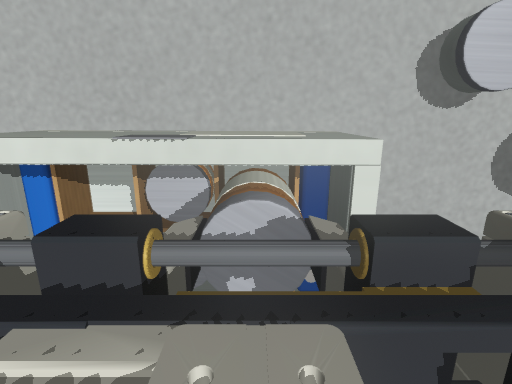

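The jar is centred now: dividers at columns 218 and 298, centre 258. I lower it to the floor.

{"name": "jog_arm", "arguments": {"commands": "1 0 0.003 -0.07 0 0 0;1 0 0 -0.08 0 0 0;1 0 0 -0.06 0 0 0;1 0 0 -0.035 0 0 0;1 0 0 0 0 0 0"}}

```text
clock: 6.05
position: [0.4956, 0.0963, 0.0801]
ee_rot: [-2.475, -1.934, 0.003]
force: [-0.3, -0.1, -3.2]
width: 0.625
```

{"name": "jog_arm", "arguments": {"commands": "1 0 0 -0.007 0 0 0;1 0 0 -0.004 0 0 0;1 0 0 0 0 0 0;1 0 0 0 0 0 0;1 0 0 0 0 0 0"}}

```text
clock: 6.55
position: [0.4967, 0.0965, 0.0783]
ee_rot: [2.476, 1.934, 0.001]
force: [-0.2, 1.3, -4.2]
width: 0.628
```

```bash
python3 - <<'E'
from h import *
pose()
E
```

```text
t 6.55 p [0.4967 0.0965 0.0783] yaw 75.99 tilt [ 0.001  0.    -1.   ] w 0.628 F [-0.2  1.3 -4.2] j [-0.09  0.45 -0.27  2.01  0.18  0.71  0.85]
```

{"name": "jog_arm", "arguments": {"commands": "1 0 0 -0.003 0 0 0;1 0 0 0 0 0 0;1 0 0 -0.003 0 0 0;1 0 0 0 0 0 0;1 0 0 0 0 0 0"}}

```text
clock: 7.05
position: [0.4969, 0.0967, 0.0776]
ee_rot: [2.475, 1.934, 0.002]
force: [-4.8, -0.6, 15.0]
width: 0.625
```

Contact at the floor (15 N). I open partly and lift off.

{"name": "jog_arm", "arguments": {"commands": "0 0 0 0 0 0 0;-0.6 0 0 0 0 0 0;-0.6 0 0 0 0 0 0;-0.6 0 0 0 0 0 0;-0.6 0 0 0 0 0 0"}}

```text
clock: 7.55
position: [0.4965, 0.0965, 0.0761]
ee_rot: [-2.476, -1.934, -0.0]
force: [1.0, 1.1, 0.7]
width: 0.797
```

{"name": "jog_arm", "arguments": {"commands": "-0.6 0 0 0.03 0 0 0;-0.6 0 0 0.1 0 0 0;-0.6 0 0 0.1 0 0 0;-0.6 0 0 0.13 0 0 0;-0.6 0 0 0.13 0 0 0"}}

```text
clock: 8.05
position: [0.496, 0.0964, 0.2251]
ee_rot: [-2.475, -1.934, 0.0]
force: [0.9, -0.3, 0.2]
width: 0.803
```

```bash
python3 - <<'E'
from h import *
s,R=pose()
d=grab('wrist');P=cloud(d)
M=box(P,.46,.535,.06,.135,.10,.115);print('jar top',M.sum(),rect(P,M),np.median(P[M][:,2]))
print('to tin',((np.array([.435,-.346])-s['position'][:2])/.3).round(4))
E
```

```text
t 8.05 p [0.496  0.0964 0.2251] yaw 76.0 tilt [-0.  0. -1.] w 0.803 F [ 0.9 -0.3  0.2] j [-0.05  0.26 -0.3   1.84  0.09  1.05  0.94]
jar top 2530 ((0.4947477877140045, 0.09652744978666306), (0.056463390588760376, 0.056826621294021606), 20.269176483154297) 0.10795295376980124
to tin [-0.2034 -1.4748]
```

{"name": "jog_arm", "arguments": {"commands": "-0.8 -0.0169 -0.1229 0 0 0 -0.0016;-1 -0.0169 -0.1229 0 0 0 -0.0016;-1 -0.0169 -0.1229 0 0 0 -0.0016;-1 -0.0169 -0.1229 0 0 0 -0.0016;-1 -0.0169 -0.1229 0 0 0 -0.0016"}}

```text
clock: 8.6
position: [0.4707, -0.0892, 0.2237]
ee_rot: [2.523, 1.871, 0.001]
force: [1.3, 0.4, 0.4]
width: 0.996
```

{"name": "jog_arm", "arguments": {"commands": "-1 -0.0169 -0.1229 0 0 0 -0.0016;-1 -0.0169 -0.1229 0 0 0 -0.0016;-1 -0.0169 -0.1229 0 0 0 -0.0016;-1 -0.0169 -0.1229 0 0 0 -0.0016;-1 -0.0169 -0.1229 0 0 0 -0.0016"}}

```text
clock: 9.1
position: [0.4454, -0.2736, 0.2236]
ee_rot: [2.57, 1.807, 0.001]
force: [-0.0, 0.2, 0.7]
width: 1.001
```

{"name": "jog_arm", "arguments": {"commands": "-1 -0.0169 -0.1229 0 0 0 -0.0016;-1 -0.0169 -0.1229 0 0 0 -0.0016;-1 0 0 0 0 0 0;-1 0 0 0 0 0 0;-1 0 0 0 0 0 0"}}

```text
clock: 9.6
position: [0.4361, -0.3447, 0.2232]
ee_rot: [-2.586, -1.783, -0.001]
force: [0.6, -0.6, -0.6]
width: 0.999
```

```bash
python3 - <<'E'
from h import *
s,R=pose()
d=grab('wrist','g.png');P=cloud(d)
M=box(P,.38,.49,-.41,-.28,.083,.097);r=rect(P,M);print('tin',M.sum(),r,((np.array(r[0])-s['position'][:2])/.3).round(4))
for c,n in ((load('side'),'side'),):
    pass
E
```

```text
t 9.6 p [ 0.4361 -0.3447  0.2232] yaw 69.16 tilt [ 0.     0.001 -1.   ] w 0.999 F [ 0.6 -0.6 -0.6] j [ 0.6   0.33 -0.03  1.75  0.01  1.07  1.77]
tin 2746 ((0.4346058666706085, -0.34638741612434387), (0.05686809867620468, 0.057189397513866425), 69.2554931640625) [-0.0049 -0.0057]
```

View pics/g.png

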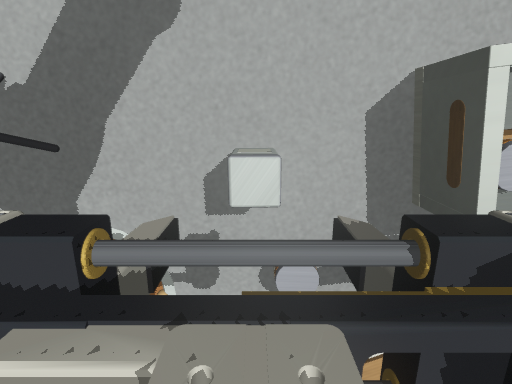

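The tin is at (255,181), square to the jaws, with nothing under the fingers. I go down, grip and lift.

{"name": "jog_arm", "arguments": {"commands": "-1 -0.0049 -0.0057 -0.12 0 0 0;-1 0 0 -0.12 0 0 0;-1 0 0 -0.12 0 0 0;-1 0 0 -0.12 0 0 0;-1 0 0 -0.066 0 0 0"}}

```text
clock: 10.15
position: [0.4336, -0.3454, 0.057]
ee_rot: [-2.583, -1.783, 0.001]
force: [-0.3, 0.6, 0.3]
width: 1.004
```

{"name": "jog_arm", "arguments": {"commands": "-1 0 0 0 0 0 0;1 0 0 0 0 0 0;1 0 0 0 0 0 0;1 0 0 0 0 0 0;1 0 0 0 0 0 0"}}

```text
clock: 10.65
position: [0.4347, -0.348, 0.0604]
ee_rot: [2.586, 1.78, 0.001]
force: [0.9, 0.1, -0.2]
width: 0.7
```

{"name": "jog_arm", "arguments": {"commands": "1 0 0 0 0 0 0;1 0 0 0 0 0 0;1 0 0 0 0 0 0;1 0 0 0 0 0 0;1 0 0 0 0 0 0"}}

```text
clock: 11.15
position: [0.4347, -0.3476, 0.0599]
ee_rot: [2.587, 1.781, 0.001]
force: [-0.1, 3.2, 5.6]
width: 0.615
```

{"name": "jog_arm", "arguments": {"commands": "1 0 0 0.05 0 0 0;1 0 0 0.13 0 0 0;1 0 0 0.13 0 0 0;1 0 0 0.13 0 0 0;1 0 0 0.13 0 0 0"}}

```text
clock: 11.65
position: [0.4334, -0.3475, 0.2315]
ee_rot: [-2.587, -1.78, 0.001]
force: [0.2, -1.4, -2.7]
width: 0.607
```

```bash
python3 - <<'E'
from h import *
s,R=pose()
print('to go',((np.array([.4611,-.0429])-s['position'][:2])/.3).round(4))
E
```

```text
t 11.65 p [ 0.4334 -0.3475  0.2315] yaw 69.06 tilt [-0.001  0.    -1.   ] w 0.607 F [ 0.2 -1.4 -2.7] j [ 0.6   0.32 -0.03  1.73  0.01  1.09  1.77]
to go [0.0924 1.0155]
```

{"name": "jog_arm", "arguments": {"commands": "1 0.0092 0.1016 0 0 0 0.0019;1 0.0092 0.1016 0 0 0 0.0019;1 0.0092 0.1016 0 0 0 0.0019;1 0.0092 0.1016 0 0 0 0.0019;1 0.0092 0.1016 0 0 0 0.0019"}}

```text
clock: 12.15
position: [0.4473, -0.1942, 0.23]
ee_rot: [-2.533, -1.857, 0.001]
force: [1.3, -0.2, -3.0]
width: 0.611
```

{"name": "jog_arm", "arguments": {"commands": "1 0.0092 0.1016 0 0 0 0.0019;1 0.0092 0.1016 0 0 0 0.0019;1 0.0092 0.1016 0 0 0 0.0019;1 0.0092 0.1016 0 0 0 0.0019;1 0.0092 0.1016 0 0 0 0.0019"}}

```text
clock: 12.65
position: [0.4612, -0.0419, 0.23]
ee_rot: [-2.477, -1.932, 0.001]
force: [-0.3, -0.8, -2.1]
width: 0.609
```

{"name": "jog_arm", "arguments": {"commands": "1 0 0 -0.05 0 0 0;1 0 0 -0.06 0 0 0;1 0 0 -0.05 0 0 0;1 0 0 0 0 0 0;1 0 0 0 0 0 0"}}

```text
clock: 13.15
position: [0.4615, -0.043, 0.1824]
ee_rot: [-2.477, -1.932, 0.001]
force: [0.6, -0.4, -1.7]
width: 0.615
```

{"name": "jog_arm", "arguments": {"commands": "1 0 0 0 0 0 0;1 0 0 0 0 0 0;1 0 0 0 0 0 0;1 0 0 0 0 0 0;1 0 0 0 0 0 0"}}

```text
clock: 13.65
position: [0.4619, -0.0429, 0.1825]
ee_rot: [2.477, 1.932, 0.0]
force: [0.1, -0.4, -2.0]
width: 0.612
```

```bash
python3 - <<'E'
from h import *
s,R=pose()
print('to go',((np.array([.4611,-.0429,.080])-s['position'])/.3).round(4))
d=grab('wrist','i.png')
E
```

```text
t 13.65 p [ 0.4619 -0.0429  0.1825] yaw 75.92 tilt [ 0. -0. -1.] w 0.612 F [ 0.1 -0.4 -2. ] j [ 0.18  0.24 -0.24  1.99  0.07  0.92  1.23]
to go [-2.500e-03  1.000e-04 -3.418e-01]
```

View pics/i.png

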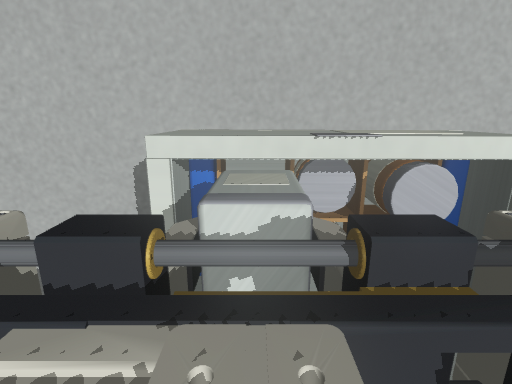

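The tin sits over the right cell: dividers at columns 221 and 289, centre 255. The jar stands upright at right. I lower the tin.

{"name": "jog_arm", "arguments": {"commands": "1 -0.0025 0 -0.08 0 0 0;1 0 0 -0.09 0 0 0;1 0 0 -0.09 0 0 0;1 0 0 -0.05 0 0 0;1 0 0 -0.02 0 0 0"}}

```text
clock: 14.2
position: [0.4601, -0.0429, 0.082]
ee_rot: [-2.476, -1.932, 0.003]
force: [-0.4, 0.0, -2.5]
width: 0.613
```

{"name": "jog_arm", "arguments": {"commands": "1 0 0 0 0 0 0;1 0 0 0 0 0 0;1 0 0 -0.007 0 0 0;1 0 0 0 0 0 0;1 0 0 0 0 0 0"}}

```text
clock: 14.7
position: [0.4613, -0.0429, 0.0817]
ee_rot: [2.477, 1.932, 0.001]
force: [0.0, -0.1, -3.4]
width: 0.61
```

{"name": "jog_arm", "arguments": {"commands": "1 0 0 -0.006 0 0 0;1 0 0 0 0 0 0;1 0 0 -0.005 0 0 0;1 0 0 0 0 0 0;1 0 0 0 0 0 0"}}

```text
clock: 15.2
position: [0.4611, -0.0429, 0.078]
ee_rot: [2.477, 1.932, 0.0]
force: [-0.8, -0.6, -1.9]
width: 0.615
```

{"name": "jog_arm", "arguments": {"commands": "1 0 0 -0.003 0 0 0;1 0 0 0 0 0 0;1 0 0 -0.002 0 0 0;1 0 0 0 0 0 0;1 0 0 0 0 0 0"}}

```text
clock: 15.7
position: [0.4616, -0.0422, 0.0772]
ee_rot: [2.476, 1.933, 0.002]
force: [-2.6, 2.4, 10.4]
width: 0.608
```

{"name": "jog_arm", "arguments": {"commands": "0 0 0 0 0 0 0;-0.6 0 0 0 0 0 0;-0.6 0 0 0 0 0 0;-0.6 0 0 0 0 0 0;-0.6 0 0 0 0 0 0"}}

```text
clock: 16.2
position: [0.461, -0.043, 0.0764]
ee_rot: [-2.477, -1.932, 0.0]
force: [-0.8, 0.2, -0.1]
width: 0.798
```

{"name": "jog_arm", "arguments": {"commands": "-0.6 0 0 0.03 0 0 0;-0.6 0 0 0.1 0 0 0;-0.6 0 0 0.13 0 0 0;-0.6 0 0 0.13 0 0 0;-0.6 0 0 0.13 0 0 0"}}

```text
clock: 16.7
position: [0.4606, -0.0428, 0.2347]
ee_rot: [2.477, 1.933, 0.001]
force: [1.5, -0.6, 0.1]
width: 0.796
```

{"name": "jog_arm", "arguments": {"commands": "-0.8 0 0 0.13 0 0 0;-1 0 0 0.13 0 0 0;-1 0 0 0.13 0 0 0;-1 0 0 0.13 0 0 0;-1 0 0 0.08 0 0 0"}}

```text
clock: 17.2
position: [0.461, -0.0427, 0.4162]
ee_rot: [2.475, 1.931, 0.005]
force: [0.7, -0.9, -1.1]
width: 0.996
```

```bash
python3 - <<'E'
from h import *
s,R=pose()
d=grab('wrist');P=cloud(d)
M=box(P,.42,.50,-.09,.0,.10,.116);print('tin top',M.sum(),rect(P,M),np.median(P[M][:,2]))
M=box(P,.455,.54,.055,.14,.10,.115);print('jar top',M.sum(),rect(P,M),np.median(P[M][:,2]))
Y=np.radians(-14.2);A=np.array([[np.cos(Y),-np.sin(Y)],[np.sin(Y),np.cos(Y)]])
for n in('scene','side','wrist'):
    d=grab(n,n+'_j.png');P=cloud(d);q=P.copy();q[...,:2]=(P[...,:2]-[.5137,.018])@A
    M=box(q,.04,.13,-.15,.15,.284,.31);print(n,M.sum(),M.any() and (q[M].min(0),q[M].max(0),np.median(q[M],0)))
    for x in(-.1,0,.1):
        f=q[box(q,.04,.15,x-.03,x+.03,.14,.275)]
        if len(f)>30: 
            a=np.polyfit(f[:,2]-.118,f[:,0],1);print('  y',x,len(f),a.round(4))
E
```

```text
t 17.2 p [ 0.461  -0.0427  0.4162] yaw 75.93 tilt [ 0.004 -0.    -1.   ] w 0.996 F [ 0.7 -0.9 -1.1] j [ 0.19  0.07 -0.23  1.6   0.02  1.47  1.28]
tin top 1211 ((0.4534667432308197, -0.03725550323724747), (0.06384631246328354, 0.07233696430921555), 79.16681671142578) 0.10780640521221158
jar top 986 ((0.4924829602241516, 0.09654708951711655), (0.05724865198135376, 0.062221553176641464), 75.82331848144531) 0.10785695534511788
scene 972 (array([ 0.07184684, -0.14970071,  0.28405064]), array([0.09287394, 0.14954539, 0.30267742]), array([0.08239768, 0.00715933, 0.29364505]))
  y -0.1 99 [-0.1014  0.1097]
  y 0 99 [-0.103   0.1097]
  y 0.1 113 [-0.102   0.1094]
side 738 (array([ 0.0684169 , -0.14987375,  0.2843334 ]), array([0.09027686, 0.12340515, 0.30117792]), array([ 0.07921156, -0.02756185,  0.29416983]))
  y -0.1 92 [-0.0979  0.0862]
  y 0 83 [-0.099   0.0862]
  y 0.1 36 [-0.0983  0.086 ]
wrist 2940 (array([ 0.06849401, -0.14997241,  0.28401375]), array([0.08925401, 0.0396111 , 0.297315  ]), array([ 0.07519098, -0.066066  ,  0.29350064]))
  y -0.1 389 [-0.0972  0.0859]
  y 0 386 [-0.0972  0.086 ]
```

Both items are seated, tops at z 0.108. The lid measures 84.3° open. I plan the lid grasp with a small helper.

```bash
cat >> h.py <<'E'
Y=np.radians(-14.27);CX=np.array([np.cos(Y),np.sin(Y),0]);CY=np.array([-np.sin(Y),np.cos(Y),0]);CZ=np.array([0,0,1.])
C0=np.array([.5137,.018,0])
def lidpose(phi,back=0,H=(.0875,.118),ins=.044):
    f=np.radians(phi);a=.176-ins+back
    x=H[0]-a*np.cos(f)+.010*np.sin(f);z=H[1]+a*np.sin(f)+.010*np.cos(f)
    tz=np.cos(f)*CX-np.sin(f)*CZ;tx=np.sin(f)*CX+np.cos(f)*CZ
    return C0+x*CX+z*CZ,np.stack([tx,np.cross(tz,tx),tz],1)
def go(a,b,N):
    dp=(b[0]-a[0])/.3/N;w=Ro.from_matrix(b[1]@a[1].T).as_rotvec()/(2*np.pi)/N
    print(N,'rows:',dp.round(4),w.round(5),'target',b[0].round(4))
E
python3 - <<'E'
from h import *
s,R=pose();a=(s['position'],R)
b=lidpose(84.3,.11);go(a,b,12)
c=lidpose(84.3);go(b,c,5)
E
```

```text
t 17.4 p [ 0.4608 -0.0428  0.4128] yaw 75.92 tilt [ 0.001 -0.    -1.   ] w 0.997 F [ 0.3 -0.4 -0.1] j [ 0.19  0.08 -0.23  1.6   0.02  1.47  1.28]
12 rows: [ 0.0345  0.0119 -0.0147] [ 0.00076 -0.00125 -0.02086] target [ 5.848e-01 -1.000e-04  3.598e-01]
5 rows: [ 0.0071 -0.0018 -0.073 ] [0. 0. 0.] target [ 0.5954 -0.0028  0.2503]
```

{"name": "jog_arm", "arguments": {"commands": "-1 0.0345 0.0119 0 0.00076 -0.00125 -0.02086;-1 0.0345 0.0119 0 0.00076 -0.00125 -0.02086;-1 0.0345 0.0119 0 0.00076 -0.00125 -0.02086;-1 0.0345 0.0119 0 0.00076 -0.00125 -0.02086;-1 0.0345 0.0119 0 0.00076 -0.00125 -0.02086"}}

```text
clock: 17.9
position: [0.5123, -0.025, 0.4109]
ee_rot: [2.965, 1.022, 0.067]
force: [0.0, 0.1, 0.9]
width: 1.001
```

{"name": "jog_arm", "arguments": {"commands": "-1 0.0345 0.0119 0 0.00076 -0.00125 -0.02086;-1 0.0345 0.0119 0 0.00076 -0.00125 -0.02086;-1 0.0345 0.0119 0 0.00076 -0.00125 -0.02086;-1 0.0345 0.0119 0 0.00076 -0.00125 -0.02086;-1 0.0345 0.0119 0 0.00076 -0.00125 -0.02086"}}

```text
clock: 18.4
position: [0.5641, -0.0072, 0.4108]
ee_rot: [3.129, 0.013, 0.129]
force: [0.5, 0.4, 0.2]
width: 0.999
```

{"name": "jog_arm", "arguments": {"commands": "-1 0.0345 0.0119 -0.05 0.00076 -0.00125 -0.02086;-1 0.0345 0.0119 -0.07 0.00076 -0.00125 -0.02086;-1 0 0 -0.05 0 0 0;-1 0 0 0 0 0 0;-1 0 0 0 0 0 0"}}

```text
clock: 18.9
position: [0.5846, -0.0002, 0.3609]
ee_rot: [3.102, -0.388, 0.151]
force: [-0.2, 0.2, 0.2]
width: 0.997
```

```bash
python3 - <<'E'
from h import *
s,R=pose();a=(s['position'],R);print((R.T).round(3))
b=lidpose(84.3,.1);go(a,b,1)
go(a,lidpose(84.3),8)
grab('wrist','k.png')
E
```

```text
t 18.9 p [ 5.846e-01 -2.000e-04  3.609e-01] yaw -14.24 tilt [ 0.094 -0.024 -0.995] w 0.997 F [-0.2  0.2  0.2] j [-0.02  0.24 -0.12  1.53  0.07  1.28 -0.4 ]
[[ 0.965 -0.245  0.097]
 [-0.246 -0.969 -0.   ]
 [ 0.094 -0.024 -0.995]]
1 rows: [ 0.0039 -0.0005 -0.0367] [-1.e-04 -3.e-04 -8.e-05] target [ 5.858e-01 -3.000e-04  3.498e-01]
8 rows: [ 0.0045 -0.0011 -0.046 ] [-1.e-05 -4.e-05 -1.e-05] target [ 0.5954 -0.0028  0.2503]
```

View pics/k.png

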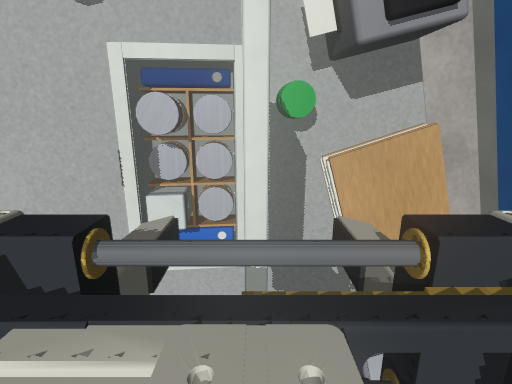

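The lid's edge, columns 244–270, is centred between the fingers. The jar at (160,113) and the tin at (167,205) are in their cells. I go down over the edge and close gently.

{"name": "jog_arm", "arguments": {"commands": "-1 0.0045 -0.0011 -0.046 0 0 0;-1 0.0045 -0.0011 -0.046 0 0 0;-1 0.0045 -0.0011 -0.046 0 0 0;-1 0.0045 -0.0011 -0.046 0 0 0;-1 0.0045 -0.0011 -0.046 0 0 0"}}

```text
clock: 19.45
position: [0.5924, -0.002, 0.2931]
ee_rot: [3.102, -0.389, 0.157]
force: [0.2, 0.2, 0.0]
width: 1.003
```

{"name": "jog_arm", "arguments": {"commands": "-1 0.0045 -0.0011 -0.046 0 0 0;-1 0.0045 -0.0011 -0.046 0 0 0;-1 0.0045 -0.0011 -0.046 0 0 0;0 0 0 0 0 0 0;0.4 0 0 0 0 0 0", "force": 15}}

```text
clock: 19.95
position: [0.596, -0.0027, 0.2509]
ee_rot: [3.102, -0.388, 0.154]
force: [0.3, -0.4, -0.1]
width: 0.871
```

{"name": "jog_arm", "arguments": {"commands": "0.5 0 0 0 0 0 0;0.6 0 0 0 0 0 0;0.8 0 0 0 0 0 0;1 0 0 0 0 0 0;1 0 0 0 0 0 0"}}

```text
clock: 20.45
position: [0.5961, -0.0027, 0.2512]
ee_rot: [3.102, -0.388, 0.155]
force: [0.8, 0.3, 0.7]
width: 0.438
```

{"name": "jog_arm", "arguments": {"commands": "1 0 0 0 0 0 0;1 0 0 0 0 0 0;1 0 0 0 0 0 0;1 0 0 0 0 0 0;1 0 0 0 0 0 0"}}

```text
clock: 20.95
position: [0.5957, -0.0026, 0.251]
ee_rot: [3.102, -0.388, 0.153]
force: [-1.6, 0.6, 1.8]
width: 0.218
```

```bash
cat >> h.py <<'E'
def lid():
    A=np.stack([CX,CY,CZ],1)
    for n in('side','scene'):
        q=(cloud(grab(n))-C0)@A
        M=box(q,-.1,.16,-.15,.15,.13,.31)&(abs(q[...,1])>.06)
        f=q[M];
        for k in range(2):  # faces by plane fit in (x,z)
            if len(f)<60: break
            best=None
            rng=np.random.default_rng(0)
            for _ in range(200):
                i,j=rng.integers(len(f),size=2);v=f[j,[0,2]]-f[i,[0,2]];L=np.hypot(*v)
                if L<.03: continue
                m=abs((f[:,[0,2]]-f[i,[0,2]])@np.array([-v[1],v[0]])/L)<.0025
                if best is None or m.sum()>best.sum(): best=m
            g=f[best];c=g[:,[0,2]].mean(0);v=np.linalg.svd(g[:,[0,2]]-c,full_matrices=False)[2][0]
            print(n,len(g),'ang',np.degrees(np.arctan2(v[1],-v[0]))%180,'at',c.round(4),'len',np.ptp((g[:,[0,2]]-c)@v).round(3));f=f[~best]
E
python3 - <<'E'
from h import *
s,R=pose();lid()
print('tool ang',np.degrees(np.arctan2(-R[2,2],R[:,2]@CX)))
E
```

```text
t 20.95 p [ 0.5957 -0.0026  0.251 ] yaw -14.27 tilt [ 0.096 -0.024 -0.995] w 0.218 F [-1.6  0.6  1.8] j [-0.01  0.32 -0.12  1.69  0.09  1.04 -0.42]
side 229 ang 85.11065340696021 at [0.0757 0.2333] len 0.168Traceback (most recent call last):
  File "<stdin>", line 2, in <module>
  File "h.py", line 46, in lid
    print(n,len(g),'ang',np.degrees(np.arctan2(v[1],-v[0]))%180,'at',c.round(4),'len',np.ptp((g[:,[0,2]]-c)@v).round(3));f=f[~best]
                                                                                             ~~~~~~~~~~~~~~^~
ValueError: matmul: Input operand 1 has a mismatch in its core dimension 0, with gufunc signature (n?,k),(k,m?)->(n?,m?) (size 2 is different from 3)
```

Gripped: the opening is 20 mm, the panel's thickness. Now the arc down to 60° in three short pieces.

```bash
sed -i 's/        for k in range(2):/        for k in range(1):/' h.py; python3 - <<'E'
from h import *
for a,b in((84.3,76),(76,68),(68,60)): go(lidpose(a),lidpose(b),5)
E
```

```text
5 rows: [-0.0123  0.0031 -0.0012] [-0.00114 -0.00447 -0.     ] target [0.577  0.0019 0.2485]
5 rows: [-0.0116  0.0029 -0.0029] [-0.0011  -0.00431  0.     ] target [0.5596 0.0063 0.2441]
5 rows: [-0.0111  0.0028 -0.0045] [-0.0011  -0.00431 -0.     ] target [0.5429 0.0106 0.2373]
```

{"name": "jog_arm", "arguments": {"commands": "1 -0.0123 0.0031 -0.0012 -0.00114 -0.00447 0;1 -0.0123 0.0031 -0.0012 -0.00114 -0.00447 0;1 -0.0123 0.0031 -0.0012 -0.00114 -0.00447 0;1 -0.0123 0.0031 -0.0012 -0.00114 -0.00447 0;1 -0.0123 0.0031 -0.0012 -0.00114 -0.00447 0", "force": 20}}

```text
clock: 21.5
position: [0.577, 0.0021, 0.2492]
ee_rot: [3.065, -0.384, 0.377]
force: [-1.8, -0.3, 0.0]
width: 0.214
```

```bash
python3 - <<'E'
from h import *
s,R=pose();print('tool ang',np.degrees(np.arctan2(-R[2,2],R[:,2]@CX)));lid()
E
```

```text
t 21.5 p [0.577  0.0021 0.2492] yaw -14.28 tilt [ 0.235 -0.059 -0.97 ] w 0.214 F [-1.8 -0.3  0. ] j [-0.06  0.21 -0.12  1.87  0.17  0.84 -0.52]
tool ang 75.97264851234135
side 168 ang 75.29521674458486 at [0.0768 0.2399] len 0.173
scene 1029 ang 75.3311413759338 at [0.0821 0.2264] len 0.173
```

The lid follows at 75.3–76°, with low force. I carry on.

{"name": "jog_arm", "arguments": {"commands": "1 -0.0116 0.0029 -0.0029 -0.0011 -0.00431 0;1 -0.0116 0.0029 -0.0029 -0.0011 -0.00431 0;1 -0.0116 0.0029 -0.0029 -0.0011 -0.00431 0;1 -0.0116 0.0029 -0.0029 -0.0011 -0.00431 0;1 -0.0116 0.0029 -0.0029 -0.0011 -0.00431 0"}}

```text
clock: 22.1
position: [0.5597, 0.0065, 0.2449]
ee_rot: [3.015, -0.378, 0.585]
force: [-4.7, 1.2, 2.9]
width: 0.218
```

{"name": "jog_arm", "arguments": {"commands": "1 -0.0111 0.0028 -0.0045 -0.0011 -0.00431 0;1 -0.0111 0.0028 -0.0045 -0.0011 -0.00431 0;1 -0.0111 0.0028 -0.0045 -0.0011 -0.00431 0;1 -0.0111 0.0028 -0.0045 -0.0011 -0.00431 0;1 -0.0111 0.0028 -0.0045 -0.0011 -0.00431 0"}}

```text
clock: 22.6
position: [0.5431, 0.0107, 0.2382]
ee_rot: [2.951, -0.37, 0.791]
force: [-7.2, 0.9, 3.8]
width: 0.216
```

{"name": "jog_arm", "arguments": {"commands": "1 0 0 0 0 0 0;1 0 0 0 0 0 0;1 0 0 0 0 0 0;1 0 0 0 0 0 0;1 0 0 0 0 0 0"}}

```text
clock: 23.1
position: [0.5431, 0.0107, 0.2382]
ee_rot: [2.951, -0.37, 0.789]
force: [-9.7, 1.8, 8.4]
width: 0.217
```

```bash
python3 - <<'E'
from h import *
s,R=pose();print('tool ang',np.degrees(np.arctan2(-R[2,2],R[:,2]@CX)),s['dq'].round(3));lid()
cv2.imwrite('pics/z.png',cv2.resize(np.hstack([load('scene')['pixels'][90:280,170:420],load('side')['pixels'][130:320,170:420]]),(800,304))[:,:,::-1])
E
```

```text
t 23.1 p [0.5431 0.0107 0.2382] yaw -14.28 tilt [ 0.484 -0.123 -0.867] w 0.217 F [-9.7  1.8  8.4] j [-0.2   0.06 -0.1   2.19  0.59  0.51 -1.01]
tool ang 60.06175208459353 [ 0.001  0.001 -0.002 -0.001 -0.001 -0.     0.   ]
side 1078 ang 59.913144564831526 at [0.0505 0.2219] len 0.18
scene 1930 ang 60.09674787458334 at [0.0595 0.2099] len 0.178
```

View pics/z.png

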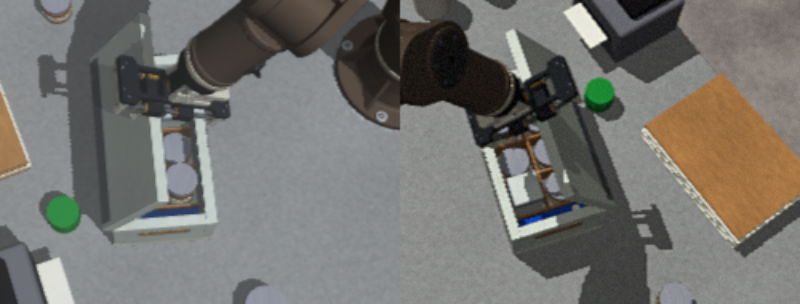

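The lid stands at 60° in the grip in both views (foil side down), and the jar at scene crop (182,180) and the tin at side crop (522,190) are in place. The arm is still, so I hand in.

```bash
python3 -c "
from h import *
pose();print(arm.sign_off())"
```

```text
t 23.2 p [0.5432 0.0107 0.2381] yaw -14.28 tilt [ 0.484 -0.123 -0.867] w 0.22 F [-10.5   1.7   7.3] j [-0.2   0.06 -0.1   2.19  0.59  0.51 -1.01]
the job is handed in; nothing more can be done
None
```

The jar and the tin are packed and released, and I handed the job in at 23.2 s with the gripper still holding the lid at about 60° open.

- **Packing:** the tall amber jar is in the left front cell and the square tin in the right front cell. Each was lowered until it touched the floor. Afterwards both tops measured z = 0.108 m, which means fully down and upright.
- **Lid:** I gripped its free edge and brought it forward from 84° in one controlled arc. The last checks gave 59.9° (side camera), 60.1° (scene camera) and 60.1° (tool). The arm was still, the grip opening was 20 mm (the lid's thickness), and the tool force was a steady 13 N or so.
- **Disagreements:** while placing the jar, one pose reading taken before the arm had settled led to a correction that overshot by about 6 mm. I corrected it before the jar went below the dividers. The two cameras differed by about 2 mm in places, which is within calibration.
- **Other objects:** nothing else was touched as far as the pictures and forces showed. I did not measure each bystander again at the end.

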